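# Park the beaker cover under the dust hood

### The arm

A 6-joint arm with a two-finger parallel gripper is mounted at the origin on a cart in front of the work surface, level with it; the furniture and walls round the work are solid. World frame = base frame: x ahead of the robot, y to its left, z up, the work surface at z = 0. Lengths are in m, angles in rad, forces in N, time in s.
With the tool pointing down it reaches from about 0.35 to 0.775 m from the base axis. Payload 7.3 kg.
Tool frame: the origin (TCP) lies at the very end of the fingers, on their centre line; the grasp point (between the pads) lies 19 mm behind it; z points along the fingers, y is the line along which they close (so a half turn about z gives the same grasp; the last joint's range is limited). The gripper opens to 92 mm and grips with 3 to 60 N. Pads are 19 mm wide; open, the fingers measure 130 mm over their backs; the gripper's body (75 mm by 190 mm) begins 47 mm behind the grasp point.
Start: joints at [-1.372, 0.342, 1.524, -0, 1.275, -0.146], TCP at [0.177, -0.494, 0.227] pointing down, gripper open.
Joint ranges: [-2.53, 2.53], [-0.77, 2.02], [0.04, 2.7], [-1, 4.14], [0.28, 2.66], [-3.11, 3.11]. Speed limits (rad/s): [2.57, 2.57, 3.14, 3.14, 3.14, 3.14].

### API

Orientations are given as [roll, pitch, yaw] about the fixed x, y, z axes, in that order (R = Rz(yaw) Ry(pitch) Rx(roll)).
In Python, from cell import robot gives the robot as it stands.
- The arm moves only by the tool apply_moves, never from a script. Its argument "motion" is text: rows parted by semicolons, each of 7 numbers parted by spaces: the opening in per cent of the stroke, from 0 (shut) to 100 (fully open), then the shift along the tool's x, y, z in cm, then the turn, a rotation vector about the tool's x, y, z in rad. A call has 1 to 20 rows; each row shifts and turns the commanded pose from where the row before left it, along the tool's axes as they then stand; what a row does not reach is not made up. A row lasts 1/8 s, in which the tool goes at most 62.5 mm and 10.7 degrees, less where a joint would pass 70% of its speed; a pose out of reach is approached as far as the arm can. A call with a gripper value outside its range is refused whole. The fingers move at their own pace and stop on an object; "force" is the grip in N (left out, the last holds). Time passes only in rows, so rows that do not move let the fingers close. It gives the time, the measured TCP pose, the force, the opening and the grip force at its end, in the units of the state.
- robot.observe(): the state, without advancing time (a new reading comes with each control period).
- robot.read_camera(name): name is "scene" or "top" or "wrist"; returns a dict with "img" (420x560x3 uint8, red, green, blue), "fovy" (degrees; the focal length in pixels is half the picture's height over the tangent of half this angle, whatever the lens; pixels are square), "cx", "cy" (the principal point, pixels), "R" (3x3) and "t" (3): a world point X has camera coordinates R X + t; the wrist camera has in their place "hand_eye" (4x4, takes a point from camera to tool coordinates, whose origin is the TCP and whose axes are the flange's). Camera axes: x right, y down, z forward; pixel columns grow to the right and rows downward; lengths in m; the calibration is good to about 2 mm. The wrist camera is an equidistant fisheye: a pixel r from the principal point sees the ray r / f radians off the axis. A picture is of the moment at which its call begins: read the wrist's pose just before it. There is no depth.
- robot.hand_in(): hands the job in; it is judged then, once.
Trained networks look in a picture, given as the dict that the camera call returned (one of the last four; its "shot" number tells which), for a name from the list of things; names that differ only in an ending like _2 or _b are one class to them, and where a whole thing is asked for, a point or a joint stands for the part that bears it (a point fixed in the world has none). Each returns a list of dicts, best first, with "score" (0 to 1); they miss things now and then, are a little off and sometimes report something else, mostly with a low value. They report only what shows in the picture. A call takes as long as a camera call. They do not tell look-alikes from the thing itself.
- robot.search_frame(target, picture): "centre" ([x, y, z] in m, in world coordinates, good to about 4 mm: the middle of the surface that is visible of it).
- robot.trace(target, picture): "pixels" (420x560 bool, what is visible of it).
The state is a dict: "time": time; "qpos": joint angles; "qvel": joint speeds; "joint_efforts": joint torques, N m; "tool_pos": TCP position; "tool_rot": TCP orientation; "contact_force": force on the tool from outside, world axes, zero at the start; "torque": the same for the moment, N m; "opening": finger opening in m; "grip_force": force on a finger pad.
Only numpy, scipy, OpenCV 4.12 (cv2) and the standard library are available. Lean on these libraries where they do the work, as an engineer would, in place of code of your own. Each camera call takes 0.05 s, during which the arm holds its last target. There are 200 camera calls.

### The job

Lift the blue cover off its beaker and set it down, mouth down, on the yellow cover that already sits in the pulled-out tray of the cover holder, so that it nests squarely over the raised top of the yellow one; do not let it drop. Then push the tray fully home under the dust hood with both covers still neatly stacked. Leave the beaker standing where it is and everything else undisturbed.

Things in the scene. Friction and masses are not known exactly. Their poses are not given: they have to be found in the camera images.
- cover: Blue plastic cup-shaped cover, loose, mouth down over a beaker (its origin 41 mm above the table). Skirt 63 mm outside diameter, 26 mm high, to be gripped across from above; inside 58 mm wide, 23 mm deep; on its flat top a raised boss 51 mm across, 4 mm high. About 45 g. Origin: centre of the mouth (plane of its lower rim), z up.
- parked_cover: Yellow cover of exactly the same shape and size, loose, mouth down in the round pocket of the tray. Origin: centre of its lower rim, z up. A cover nested on it has its origin 26 mm above this one's; the boss leaves 3.5 mm of play all round.
- covered_beaker: Small glass beaker, 53 mm wide, 64 mm high, about 0.25 kg, loose, standing upright under the blue cover. Origin: centre of its underside, z up.
- open_beaker: Same kind of beaker, without a cover; a bystander. Origin: centre of its underside.
- holder: Cover holder, fixed: base plate 240 x 120 x 6 mm with a white hood, clear-roofed, open in front. Origin: on the table under the middle of the hood; x points into the hood, the way the tray is pushed in; z up. Hood: x -50 (open front) to +55 mm, 112 mm wide, roof 78 to 82 mm above the table; two nested covers in the tray reach 70 mm. Base: x -185 to +55 mm.
- tray (a joint): Slide of the grey tray in m: 0 is fully home (pocket under the hood, front plate standing 21 mm before the hood), 0.11 fully out. Starts about 0.10 out. It stays where it is left and takes about 1.5 N, a little more when fast, to push.
- tray_front (a point): Middle of the front face of the tray's upright front plate, on an orange patch, 38 mm above the table; moves with the tray. Push along the holder's x axis. The plate is 92 mm wide, 6 mm thick, and spans 8 to 55 mm above the table. With the tray home this point is at x = -71 mm, y = 0 in the holder's frame.
- pocket (a point): Centre of the round pocket's floor on the tray, 14 mm above the table, inside a white ring 8 mm high, 70 mm inside diameter; moves with the tray, 66 mm behind the front plate's front face.
- stoppered_flask: Conical flask with black stopper, 69 mm wide, 143 mm high; a bystander. Origin: centre of its underside.
- dropper_bottle: Amber dropper bottle with brown rubber bulb, 37 mm wide, 102 mm high; a bystander. Origin: centre of its underside.
- dish: Closed Petri dish, 91 mm wide, 16 mm high; a bystander. Origin: centre of its underside.
Things that resemble listed ones, but are neither listed nor needed, are in the scene too. Of the things like the cover, leave any that is pink or red; of the rest the smaller one is meant.

How it is judged:
By the outcome, as a careful person would: the job done as asked, in the order asked, and still so for the second after the job is handed in, with the robot touching nothing.
It also fails if it takes over 56 s, if anything falls off the work surface, if the arm or the gripper's body presses on something with over 40 N, if the wrist force passes 120 N, or if a joint passes its speed limit or range.

## Working session

There is one attempt and no reset: what is moved stays moved. The work goes in short steps, Python scripts to look and compute and a tool call to move; the robot and the scene stay as the last step left them, time stands still between calls to the robot, and variables do not carry over. Pictures are saved under pics/ and viewed, at most 10 in all, crops included, and the job is handed in when it is done.

Besides the shell and the picture viewer there is one more tool, called after "Call:" as name(argument=value, ...) on one line, values as JSON. apply_moves: Moves the arm, as the interface text tells. Its arguments: {"type":"object","properties":{"motion":{"type":"string"},"force":{"type":"number"}},"required":["motion"]}

```bash
mkdir -p pics; cat > h.py <<'E'
import numpy as np, cv2
from cell import robot
def save(p,n): cv2.imwrite('pics/'+n+'.png',cv2.cvtColor(p['img'],cv2.COLOR_RGB2BGR))
def f(p): return p['img'].shape[0]/2/np.tan(np.radians(p['fovy'])/2)
def proj(p,X):
    c=p['R']@np.array(X)+p['t']; return c[:2]/c[2]*f(p)+[p['cx'],p['cy']]
def onz(p,uv,z):
    d=np.array([(uv[0]-p['cx'])/f(p),(uv[1]-p['cy'])/f(p),1]); R=np.array(p['R']);o=-R.T@p['t'];d=R.T@d
    return o+d*(z-o[2])/d[2]
E
python3 - <<'E'
from h import *
np.set_printoptions(precision=4,suppress=True)
s=robot.observe(); print(s)
for c in ('scene','top'):
    p=robot.read_camera(c); save(p,c)
    for n in ['cover','parked_cover','covered_beaker','open_beaker','holder','tray_front','pocket','stoppered_flask','dropper_bottle','dish']:
        try:
            for r in robot.search_frame(n,p): print(c,n,round(r['score'],2),np.array(r['centre']),proj(p,r['centre']))
        except Exception as e: print(n,e)
E
```

```text
{'time': 0.0, 'qpos': array([-1.372 ,  0.3427,  1.525 , -0.0001,  1.2754, -0.146 ]), 'qvel': array([-0.0013, -0.0002, -0.0008, -0.0014,  0.001 , -0.0004]), 'joint_efforts': array([ -0.0012, -43.125 , -24.4216,   0.0717,   0.056 ,  -0.0001]), 'tool_pos': array([ 0.1774, -0.4937,  0.2261]), 'tool_rot': array([-3.1401, -0.0002,  0.3448]), 'contact_force': array([-1.2494, -0.1027, -0.0663]), 'torque': array([0.0173, 0.0072, 0.0174]), 'grip_force': 0.0, 'opening': 0.09182573700035314}
scene cover 0.88 [ 0.4706 -0.1508  0.0345] [329.5539 226.0684]
scene cover 0.87 [ 0.8014 -0.0745  0.0287] [186.0879 199.9104]
scene cover 0.64 [ 0.3685 -0.0894  0.0367] [362.0469 259.3216]
scene cover 0.59 [ 0.5875 -0.1935  0.0674] [292.1652 187.3823]
scene parked_cover 0.55 [0.5534 0.0358 0.0404] [247.3837 262.644 ]
scene covered_beaker 0.76 [ 0.5839 -0.1874  0.0193] [292.1859 206.4383]
scene open_beaker 0.73 [ 0.4422 -0.261   0.0402] [363.6397 201.1818]
scene open_beaker 0.45 [ 0.5888 -0.192   0.0664] [291.3238 187.9137]
scene holder 0.65 [0.6306 0.0446 0.0291] [213.4698 255.7593]
scene tray_front 0.92 [0.
[... 415 characters left out ...]
94.239 ]
top cover 0.9 [ 0.4717 -0.1692  0.0405] [301.6349 255.1658]
top cover 0.77 [ 0.8039 -0.0874  0.0333] [268.454  127.0423]
top cover 0.69 [ 0.591  -0.2069  0.0726] [317.2704 204.135 ]
top parked_cover 0.88 [0.5547 0.0291 0.0433] [220.4159 221.4089]
top open_beaker 0.85 [ 0.4444 -0.274   0.0093] [343.7171 267.6588]
top holder 0.64 [0.6226 0.0189 0.0331] [225.6507 195.4765]
top tray_front 0.73 [0.5325 0.0268 0.0102] [222.693  232.5957]
top pocket 0.71 [0.5326 0.0301 0.0128] [221.2547 232.3859]
top stoppered_flask 0.18 [ 0.4458 -0.2776  0.0104] [345.2131 267.0434]
top dropper_bottle 0.7 [ 0.6864 -0.3033  0.0491] [354.5949 168.8722]
top dish 0.93 [0.3609 0.0944 0.0172] [192.7293 302.247 ]
```

```bash
python3 -c "
import cv2
for n in('scene','top'):
    a=cv2.imread('pics/%s.png'%n); cv2.imwrite('pics/%s_b.png'%n,cv2.resize(a[90:390,100:500],(800,600),interpolation=2))"
```

```text
(no output)
```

View pics/scene_b.png

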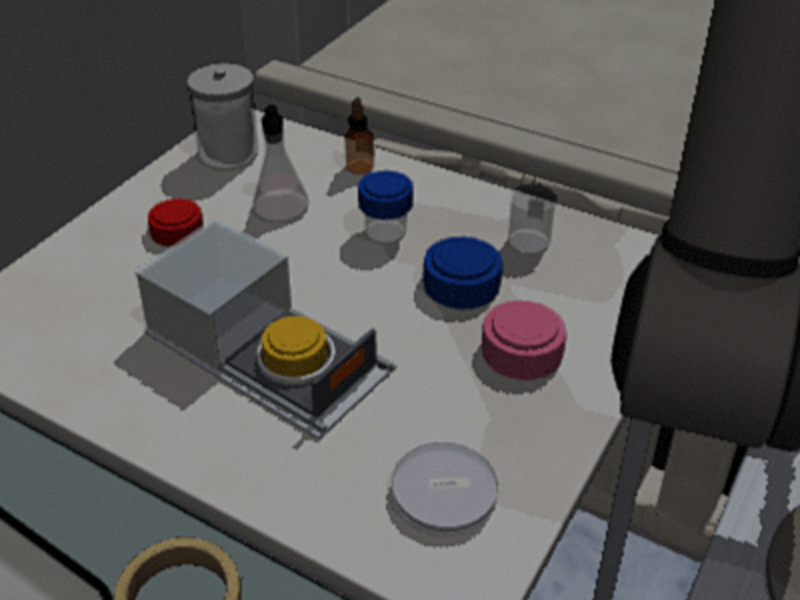

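View pics/top_b.png

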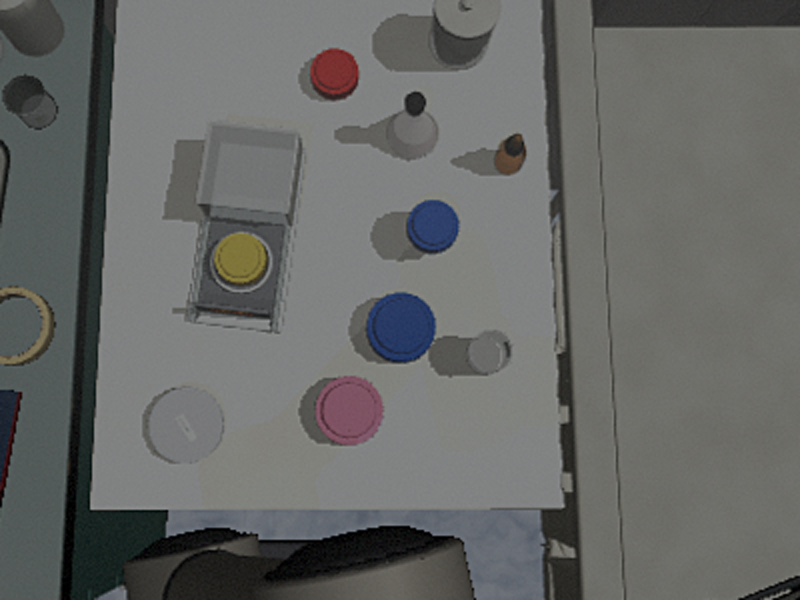

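The beaker with the right blue cover is at top-crop (432,226); the larger blue at (400,327) is a decoy. The yellow cover is at (241,258), with the tray opening towards the robot. I'll fit the positions with silhouettes.

```bash
cat >> h.py <<'E'
from scipy.optimize import least_squares
def rings(x,y,z0):
    a=np.linspace(0,2*np.pi,40,endpoint=False); P=[]
    for r,h in((.0315,0),(.0315,.026),(.0255,.030)): P+= [(x+r*np.cos(t),y+r*np.sin(t),z0+h) for t in a]
    return np.array(P)
def fitcen(p,m,z0,x0,ring=None):
    mom=cv2.moments(m.astype(np.uint8),True); c=np.array([mom['m10'],mom['m01']])/mom['m00']
    def fn(v):
        h=cv2.convexHull(np.array([proj(p,q) for q in rings(v[0],v[1],z0)],np.float32)); M=cv2.moments(h)
        return np.array([M['m10'],M['m01']])/M['m00']-c
    s=least_squares(fn,x0,diff_step=1e-3)
    h=cv2.contourArea(cv2.convexHull(np.array([proj(p,q) for q in rings(*s.x,z0)],np.float32)))
    return s.x,m.sum(),h
E
python3 - <<'E'
from h import *
np.set_printoptions(precision=4,suppress=True)
for c in ('scene','top'):
    p=robot.read_camera(c); hsv=cv2.cvtColor(p['img'],cv2.COLOR_RGB2HSV)
    for n,hr,z0,x0 in(('cover',(105,130),.041,(.59,-.2)),('parked',(18,32),.014,(.553,.03))):
        m=((hsv[...,0]>=hr[0])&(hsv[...,0]<=hr[1])&(hsv[...,1]>130)).astype(np.uint8)
        k,l,st,ce=cv2.connectedComponentsWithStats(m)
        u=proj(p,(*x0,z0+.02)); i=1+np.argmin(np.linalg.norm(ce[1:]-u+1e3*(st[1:,4:]<200),axis=1))
        print(c,n,fitcen(p,l==i,z0,x0))
    if c=='top':
        for uv in((207,123),(300,128),(293,222),(199,213)): print('roof',onz(p,np.array(uv)/2+[100,90],.082))
        for uv in((188,320),(279,331)): print('base',onz(p,np.array(uv)/2+[100,90],.006))
    m=(hsv[...,0]<=14)&(hsv[...,1]>150); k,l,st,ce=cv2.connectedComponentsWithStats(m.astype(np.uint8))
    u=proj(p,(.49,.03,.038)); i=1+np.argmin(np.linalg.norm(ce[1:]-u,axis=1)); print(c,'orange',ce[i],st[i],onz(p,ce[i],.038))
E
```

```text
scene cover (array([ 0.5983, -0.2122]), np.int64(541), 598.6950074981432)
scene parked (array([0.5638, 0.0248]), np.int64(813), 855.583025576314)
scene orange [272.9323 274.1729] [265 264  17  21 133] [0.4954 0.0351 0.038 ]
top cover (array([ 0.6004, -0.2067]), np.int64(456), 568.6879818115849)
top parked (array([0.5646, 0.0326]), np.int64(475), 553.8055224915734)
roof [0.7215 0.07   0.082 ]
roof [ 0.7149 -0.0439  0.082 ]
roof [ 0.5969 -0.0369  0.082 ]
roof [0.6082 0.076  0.082 ]
base [0.4894 0.0979 0.006 ]
base [ 0.4754 -0.0159  0.006 ]
top orange [219. 246.] [219 246   1   1   1] [0.4948 0.0317 0.038 ]
```

Call:
apply_moves(motion="100 0 0 0 0 0 0.142; 100 0 0 0 0 0 0.142; 100 0 0 0 0 0 0.142; 100 2.85 -2.27 0.2 0 0 0; 100 2.85 -2.27 0.2 0 0 0; 100 2.85 -2.27 0.2 0 0 0; 100 2.85 -2.27 0.2 0 0 0; 100 2.85 -2.27 0.2 0 0 0; 100 2.85 -2.27 0.2 0 0 0; 100 2.85 -2.27 0.2 0 0 0; 100 2.85 -2.27 0.2 0 0 0; 100 2.85 -2.27 0.2 0 0 0; 100 2.85 -2.27 0.2 0 0 0; 100 2.85 -2.27 0.2 0 0 0; 100 2.85 -2.27 0.2 0 0 0; 100 2.85 -2.27 0.2 0 0 0; 100 2.85 -2.27 0.2 0 0 0; 100 0 0 0 0 0 0; 100 0 0 0 0 0 0")

```text
time: 3.58
tool_pos: [0.6005, -0.2099, 0.1985]
tool_rot: [3.141, 0.001, -0.081]
contact_force: [-0.5, 0.2, 0.3]
opening: 0.0916
grip_force: 0.0
```

```bash
cat >> h.py <<'E'
from scipy.spatial.transform import Rotation as Ro
def wpose(s):
    T=np.eye(4);T[:3,:3]=Ro.from_euler('xyz',s['tool_rot']).as_matrix();T[:3,3]=s['tool_pos'];return T
def wonz(p,T,uv,z):
    C=T@p['hand_eye']; v=np.array(uv,float)-[p['cx'],p['cy']]; r=np.hypot(*v); a=r/f(p)
    d=C[:3,:3]@np.r_[np.sin(a)*v/r,np.cos(a)]; o=C[:3,3]; return o+d*(z-o[2])/d[2]
def wproj(p,T,X):
    C=np.linalg.inv(T@p['hand_eye']); c=C[:3,:3]@np.array(X)+C[:3,3]; a=np.arctan2(np.hypot(*c[:2]),c[2])
    return c[:2]/np.hypot(*c[:2])*a*f(p)+[p['cx'],p['cy']]
E
python3 - <<'E'
from h import *
np.set_printoptions(precision=4,suppress=True)
s=robot.observe();T=wpose(s); print(s['time'],s['tool_pos'],s['tool_rot'],s['contact_force'])
p=robot.read_camera('wrist'); save(p,'w1'); print(p['hand_eye'],p['fovy'],f(p))
print(wproj(p,T,(.6,-.208,.071)))
for n in('cover','parked_cover','tray_front'):
  for r in robot.trace(n,p):
    m=r['pixels'];ys,xs=np.nonzero(m); print(n,round(r['score'],2),xs.mean(),ys.mean(),m.sum(),xs.min(),xs.max(),ys.min(),ys.max())
E
```

```text
3.575 [ 0.6005 -0.2099  0.1985] [ 3.1414  0.0008 -0.081 ] [-0.5209  0.1746  0.3288]
[[-0.     -0.9606 -0.2778  0.0769]
 [ 1.     -0.0003  0.001  -0.0002]
 [-0.0011 -0.2778  0.9606 -0.1577]
 [ 0.      0.      0.      1.    ]] 65.70646984690485 325.19226210127806
[275.7224 203.0516]
cover 0.97 252.48384389425095 286.5178346621905 2383 219 286 253 327
cover 0.96 276.67089305402425 200.45121278941565 3628 243 310 166 234
cover 0.69 150.77682619647356 17.760705289672543 1985 123 180 0 40
cover 0.58 216.22451612903225 333.43612903225807 775 190 243 323 342
parked_cover 0.97 87.4136518771331 231.2805460750853 1465 63 112 210 248
tray_front 0.88 107.92624521072797 221.23563218390805 1044 63 126 197 249
tray_front 0.68 344.1586378737542 321.6146179401993 1204 321 369 308 335
```

View pics/w1.png

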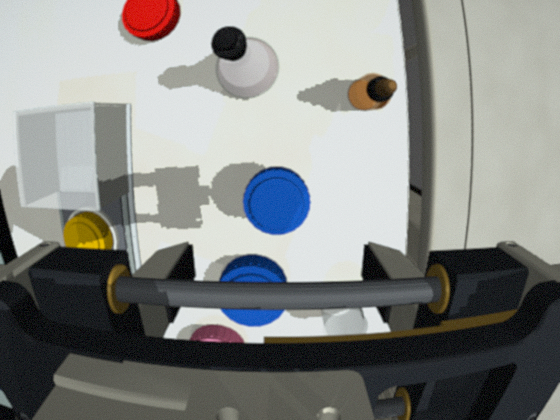

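The blue cover on its beaker shows whole at about (277,200), with the yellow one partly hidden behind the gripper at (87,231). I'll fit the cover's centre.

```bash
cat >> h.py <<'E'
def wfit(p,T,m,z0,x0):
    def box(a):
        (c,r)=cv2.minEnclosingCircle(a); M=cv2.moments(cv2.convexHull(a)); return np.array([M['m10'],M['m01']])/M['m00'],r
    ys,xs=np.nonzero(m); c,r=box(np.c_[xs,ys].astype(np.float32))
    g=lambda v:np.array([wproj(p,T,q) for q in rings(v[0],v[1],z0)],np.float32)
    s=least_squares(lambda v:box(g(v))[0]-c,x0,diff_step=1e-3); return s.x,r,box(g(s.x))[1]
def delta(s,X):
    return Ro.from_euler('xyz',s['tool_rot']).as_matrix().T@(np.array(X)-s['tool_pos'])*100
E
python3 - <<'E'
from h import *
s=robot.observe();T=wpose(s)
p=robot.read_camera('wrist')
for r in robot.trace('cover',p):
    m=r['pixels'];ys,xs=np.nonzero(m)
    if abs(xs.mean()-277)<8 and abs(ys.mean()-200)<8:
        x,a,b=wfit(p,T,m,.041,(.6,-.208)); print(x,a,b,delta(s,(*x,.046)))
E
```

```text
[ 0.59874003 -0.20818504] 34.31119918823242 34.97658920288086 [-0.17988522 -0.22499062 15.30386989]
```

Call:
apply_moves(motion="100 -0.18 -0.22 1 0 0 0; 100 0 0 2 0 0 0; 100 0 0 2 0 0 0; 100 0 0 2 0 0 0; 100 0 0 2 0 0 0; 100 0 0 2 0 0 0; 100 0 0 1.5 0 0 0; 100 0 0 1.5 0 0 0; 100 0 0 1 0 0 0; 100 0 0 0.55 0 0 0; 100 0 0 0 0 0 0; 100 0 0 0 0 0 0")

```text
time: 5.38
tool_pos: [0.5997, -0.2076, 0.0438]
tool_rot: [3.141, -0.001, -0.081]
contact_force: [0.1, -0.0, 0.3]
opening: 0.0917
grip_force: 0.0
```

Call:
apply_moves(motion="60 0 0 0 0 0 0; 60 0 0 0 0 0 0; 60 0 0 0 0 0 0; 60 0 0 0 0 0 0; 60 0 0 0 0 0 0; 60 0 0 0 0 0 0; 60 0 0 0 0 0 0; 60 0 0 0 0 0 0", force=12)

```text
time: 6.38
tool_pos: [0.5994, -0.2074, 0.0433]
tool_rot: [3.141, -0.0, -0.081]
contact_force: [1.0, -0.2, 0.7]
opening: 0.0634
grip_force: 12.0
```

Call:
apply_moves(motion="60 0 0 -0.3 0 0 0; 60 0 0 -0.5 0 0 0; 60 0 0 -0.7 0 0 0; 60 0 0 -1 0 0 0; 60 0 0 -1 0 0 0; 60 0 0 -1.5 0 0 0; 60 0 0 -2 0 0 0; 60 0 0 -2 0 0 0; 60 0 0 -2 0 0 0; 60 0 0 -1 0 0 0; 60 0 0 0 0 0 0; 60 0 0 0 0 0 0")

```text
time: 7.88
tool_pos: [0.5989, -0.2072, 0.1624]
tool_rot: [-3.141, 0.001, -0.081]
contact_force: [-0.1, -0.7, -1.0]
opening: 0.0632
grip_force: 12.0
```

```bash
python3 - <<'E'
from h import *
np.set_printoptions(precision=4,suppress=True)
s=robot.observe(); print(s['tool_pos'],s['opening'],s['grip_force'])
p=robot.read_camera('scene'); save(p,'s2')
q=robot.read_camera('top')
a=np.hstack([cv2.resize(x['img'][y:y+200,c:c+200],(400,400),interpolation=2) for x,y,c in((p,130,160),(q,130,190))])
cv2.imwrite('pics/s2.png',a[...,::-1])
for n in ('open_beaker','covered_beaker'):
  for r in robot.search_frame(n,p): print(n,r['score'],r['centre'])
for n in ('parked_cover','tray_front','pocket'):
  for x in(p,q):
   for r in robot.trace(n,x):
    m=r['pixels'];ys,xs=np.nonzero(m); print(n,round(r['score'],2),xs.mean(),ys.mean(),m.sum())
    if n=='parked_cover': print(fitcen(x,m,.014,(.564,.03)))
    break
E
```

```text
[ 0.5989 -0.2072  0.1624] 0.06321312108720875 11.999996225349605
open_beaker 0.93 [0.4387, -0.2608, 0.0448]
covered_beaker 0.71 [0.592, -0.1966, 0.0446]
parked_cover 0.62 246.86363636363637 262.44172494172494 858
(array([0.5636, 0.024 ]), np.int64(858), 854.7420228822157)
parked_cover 0.65 219.53831775700934 219.49532710280374 535
(array([0.5625, 0.0332]), np.int64(535), 554.1015702235745)
tray_front 0.92 254.99379738111648 275.34941419710543 1451
tray_front 0.59 220.14567266495288 226.05312767780634 1167
pocket 0.57 255.0581570996979 275.22583081570997 1324
pocket 0.56 219.67813267813267 225.000819000819 1221
```

View pics/s2.png

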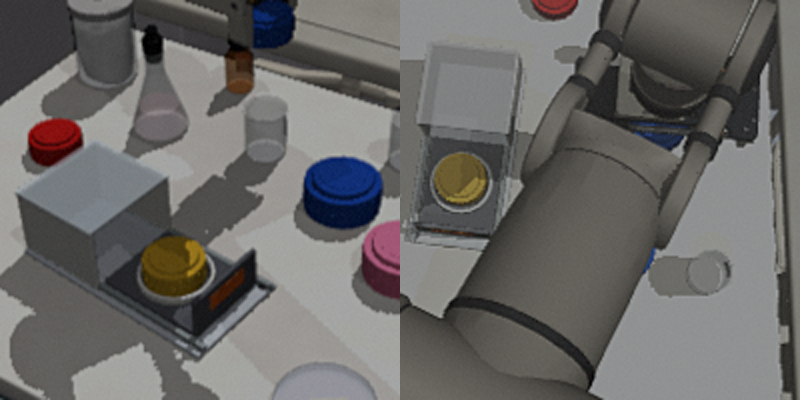

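Only the cover came up: the beaker stands at left-half (265,128). Next I'll look at the yellow one with the wrist camera.

Call:
apply_moves(motion="60 -0.4 -0.7 0 0 0 0; 60 -0.8 -1.5 0 0 0 0; 60 -1 -2 0 0 0 0; 60 -1 -2 0 0 0 0; 60 -1 -2 0 0 0 0; 60 -1 -2 0 0 0 0; 60 -1 -2 0 0 0 0; 60 -1 -2 0 0 0 0; 60 -1 -2 0 0 0 0; 60 -1 -2 0 0 0 0; 60 -1 -2 0 0 0 0; 60 -1 -1.6 0 0 0 0; 60 -0.6 -1 0 0 0 0; 60 0 0 0 0 0 0; 60 0 0 0 0 0 0; 60 0 0 0 0 0 0")

```text
time: 10.38
tool_pos: [0.5005, 0.0289, 0.1632]
tool_rot: [3.141, -0.0, -0.082]
contact_force: [0.7, 0.3, -0.5]
opening: 0.0633
grip_force: 12.0
```

```bash
python3 - <<'E'
from h import *
np.set_printoptions(precision=4,suppress=True)
s=robot.observe();T=wpose(s); print(s['time'],s['tool_pos'],s['tool_rot'],s['contact_force'],s['opening'])
p=robot.read_camera('wrist'); save(p,'w2')
for n in('cover','parked_cover'):
  for r in robot.trace(n,p):
    m=r['pixels'];ys,xs=np.nonzero(m); print(n,round(r['score'],2),xs.mean(),ys.mean(),m.sum(),xs.min(),xs.max(),ys.min(),ys.max())
    if n=='parked_cover' : 
        x,a,b=wfit(p,T,m,.014,(.564,.03)); print(x,a,b,delta(s,(*x,.046)))
print(wproj(p,T,(.5,.03,.17)))
E
```

```text
10.375 [0.5005 0.0289 0.1632] [ 3.1414 -0.0002 -0.082 ] [ 0.7079  0.2622 -0.5186] 0.06328765643404224
cover 0.79 277.77544628875665 267.0053241465706 9579 213 343 209 336
cover 0.74 461.06987331749804 202.8072050673001 5052 422 500 163 245
parked_cover 0.68 272.74301128003924 132.12628739578224 4078 236 309 97 168
[0.5642 0.028 ] 36.82675552368164 36.61204147338867 [ 6.3573 -0.4383 11.7165]
[275.9728 271.1693]
```

View pics/w2.png

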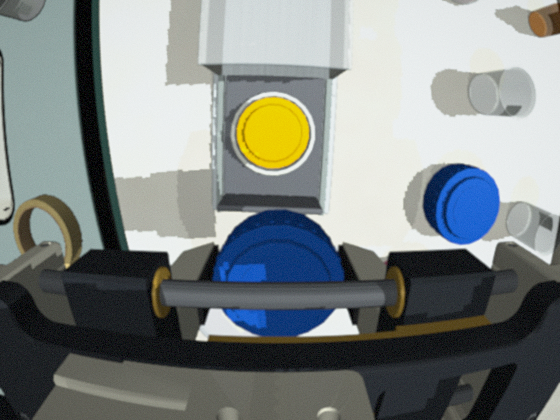

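```bash
python3 - <<'E'
from h import *
np.set_printoptions(precision=4,suppress=True)
s=robot.observe();T=wpose(s); p=robot.read_camera('wrist')
tx=T[:3,0]
for d in(-.003,0,.003):
    X=s['tool_pos']+tx*d; g=np.array([wproj(p,T,q) for q in rings(X[0],X[1],s['tool_pos'][2]-.0025)]); print(d,g.min(0),g.max(0))
for n,a,b,z in(('platetop',(214,207),(325,213),.055),('tray back/hood',(202,65),(348,72),.082),('ltray',(222,77),(218,190),.014)):
    A,B=wonz(p,T,a,z),wonz(p,T,b,z); print(n,A,B,np.linalg.norm(A-B),np.arctan2(*(A-B)[[1,0]])) 
# edges
cv2.imwrite('pics/w2c.png',cv2.resize(p['img'][60:225,190:360],None,fx=3.5,fy=3.5,interpolation=2)[...,::-1])
E
```

```text
-0.003 [212.3927 212.4163] [343.7595 342.0535]
0 [211.8643 206.8076] [344.2884 337.6977]
0.003 [211.3402 201.1435] [344.813  333.2456]
platetop [0.5062 0.0837 0.055 ] [ 0.493  -0.0111  0.055 ] 0.09568043457408701 1.4323515320302103
tray back/hood [0.6217 0.0749 0.082 ] [ 0.6074 -0.0312  0.082 ] 0.1069919790174149 1.4364033681689152
ltray [0.6201 0.0715 0.014 ] [0.5121 0.0868 0.014 ] 0.10915275976051426 -0.1405144301383717
```

View pics/w2c.png

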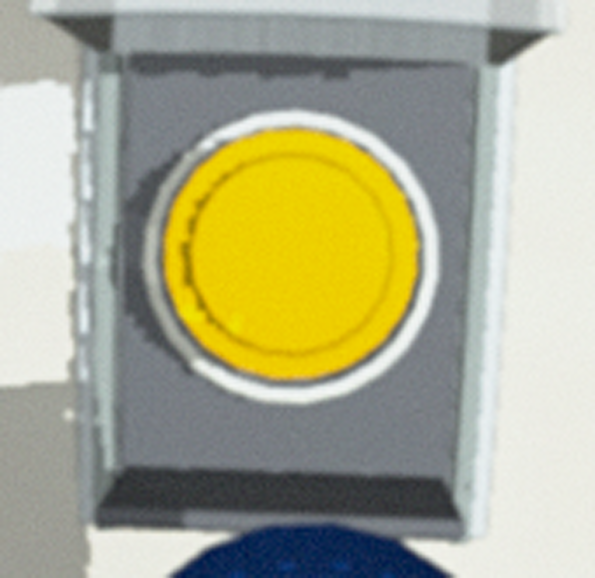

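Call:
apply_moves(motion="60 0.5 -0.04 0 0 0 0; 60 1 -0.1 0 0 0 0; 60 1.2 -0.1 0 0 0 0; 60 1.2 -0.1 0 0 0 0; 60 1.2 -0.1 0 0 0 0; 60 0.9 0 0 0 0 0; 60 0.46 0 0 0 0 0; 60 0 0 1 0 0 0; 60 0 0 2 0 0 0; 60 0 0 2 0 0 0; 60 0 0 2 0 0 0; 60 0 0 1.5 0 0 0; 60 0 0 1 0 0 0; 60 0 0 0.7 0 0 0; 60 0 0 0 0 0 0; 60 0 0 0 0 0 0; 60 0 0 0 0 0 0")

```text
time: 12.7
tool_pos: [0.5653, 0.0286, 0.0617]
tool_rot: [3.142, -0.001, -0.081]
contact_force: [0.3, -0.4, -1.2]
opening: 0.0635
grip_force: 12.0
```

```bash
python3 - <<'E'
from h import *
np.set_printoptions(precision=4,suppress=True)
s=robot.observe(); print(s['tool_pos'],delta(s,(.5652,.028,.0425)))
q=robot.read_camera('scene'); w=robot.read_camera('wrist')
a=np.hstack([cv2.resize(q['img'][200:320,190:310],(400,400),interpolation=2),cv2.resize(w['img'][120:345,167:392],(400,400),interpolation=2)])
cv2.imwrite('pics/n1.png',a[...,::-1])
E
```

```text
[0.5653 0.0286 0.0617] [-0.0061  0.0567  1.9217]
```

View pics/n1.png

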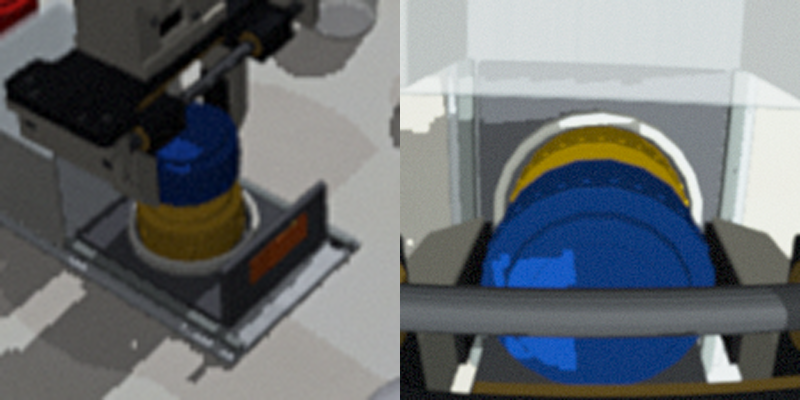

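The blue cover hangs just above the yellow one and is centred: in the right half, both are centred near column 600. I'll lower it gently.

Call:
apply_moves(motion="60 0 0.04 0.5 0 0 0; 60 0 0 0.4 0 0 0; 60 0 0 0.3 0 0 0; 60 0 0 0.25 0 0 0; 60 0 0 0.2 0 0 0; 60 0 0 0.1 0 0 0; 60 0 0 0.05 0 0 0; 60 0 0 0 0 0 0; 60 0 0 0 0 0 0")

```text
time: 13.92
tool_pos: [0.565, 0.0281, 0.0433]
tool_rot: [3.142, -0.0, -0.081]
contact_force: [0.0, -0.0, -0.4]
opening: 0.0633
grip_force: 12.0
```

Call:
apply_moves(motion="60 0 0 0.05 0 0 0; 60 0 0 0.05 0 0 0; 60 0 0 0 0 0 0; 60 0 0 0 0 0 0")

```text
time: 14.42
tool_pos: [0.5649, 0.0282, 0.0422]
tool_rot: [3.142, -0.0, -0.081]
contact_force: [-0.4, 0.8, -1.8]
opening: 0.0634
grip_force: 12.0
```

Call:
apply_moves(motion="60 0 0 0.04 0 0 0; 60 0 0 0.04 0 0 0; 60 0 0 0 0 0 0; 60 0 0 0 0 0 0")

```text
time: 14.92
tool_pos: [0.5651, 0.0282, 0.0419]
tool_rot: [3.141, -0.001, -0.081]
contact_force: [-0.9, -0.9, 5.5]
opening: 0.0633
grip_force: 12.0
```

Contact came at the nested height. Releasing.

Call:
apply_moves(motion="72 0 0 -0.03 0 0 0; 72 0 0 0 0 0 0; 80 0 0 0 0 0 0; 95 0 0 0 0 0 0; 95 0 0 0 0 0 0; 95 0 0 -0.5 0 0 0; 95 0 0 -1 0 0 0; 95 0 0 -1.5 0 0 0; 95 0 0 -2 0 0 0; 95 0 0 -2 0 0 0; 95 -1 0 -2 0 0 0; 95 -2 0 -2 0 0 0; 95 -2 0 -1 0 0 0; 95 -1 0 0 0 0 0; 95 0 0 0 0 0 0; 95 0 0 0 0 0 0")

```text
time: 16.92
tool_pos: [0.5055, 0.033, 0.1615]
tool_rot: [3.142, 0.0, -0.081]
contact_force: [-0.6, -0.2, -0.9]
opening: 0.0874
grip_force: 0.0
```

```bash
python3 - <<'E'
from h import *
np.set_printoptions(precision=4,suppress=True)
s=robot.observe();T=wpose(s); print(s['time'],s['tool_pos'],s['tool_rot'],s['opening'])
w=robot.read_camera('wrist');q=robot.read_camera('scene')
for r in robot.trace('cover',w):
    m=r['pixels'];ys,xs=np.nonzero(m); print(round(r['score'],2),xs.mean(),ys.mean(),m.sum())
    if abs(xs.mean()-277)<30 : print(wfit(w,T,m,.040,(.564,.028)))
cv2.imwrite('pics/n2.png',np.hstack([cv2.resize(q['img'][200:320,190:310],(400,400),interpolation=2),cv2.resize(w['img'][60:285,167:392],(400,400),interpolation=2)])[...,::-1])
E
```

```text
16.925 [0.5055 0.033  0.1615] [ 3.1415  0.     -0.0813] 0.08742677047623296
0.69 464.3363997491114 207.2028015889609 4783
0.62 277.7894416243655 138.8732994923858 4925
(array([0.5649, 0.0282]), 40.0593147277832, 40.47719955444336)
0.62 414.15966386554624 263.43697478991595 119
```

View pics/n2.png

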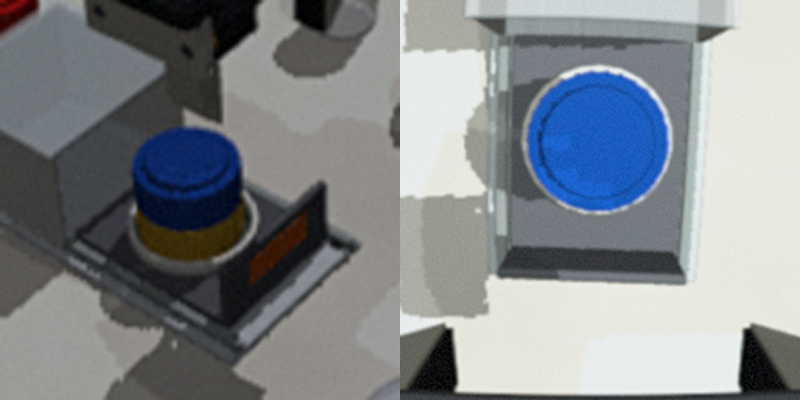

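The blue cover sits squarely on the yellow one. Now I'll close the gripper and go down in front of the tray's front plate.

Call:
apply_moves(motion="0 -0.6 -0.1 0 0 0 0.056; 0 -1 -0.1 0 0 0 0; 0 -1.3 -0.1 0 0 0 0; 0 -0.76 0 1 0 0 0; 0 0 0 2 0 0 0; 0 0 0 2 0 0 0; 0 0 0 2 0 0 0; 0 0 0 2 0 0 0; 0 0 0 2 0 0 0; 0 0 0 1.2 0 0 0; 0 0 0 0.6 0 0 0; 0 0 0 0 0 0 0; 0 0 0 0 0 0 0; 0 0 0 0 0 0 0")

```text
time: 18.82
tool_pos: [0.4695, 0.0407, 0.0342]
tool_rot: [-3.142, -0.001, -0.137]
contact_force: [0.3, -0.2, 0.2]
opening: 0.0008
grip_force: 0.0
```

Call:
apply_moves(motion="0 0.3 0 0 0 0 0; 0 0.5 0 0 0 0 0; 0 0.4 0 0 0 0 0; 0 0.2 0 0 0 0 0; 0 0.1 0 0 0 0 0; 0 0.1 0 0 0 0 0; 0 0.1 0 0 0 0 0; 0 0.1 0 0 0 0 0; 0 0.1 0 0 0 0 0; 0 0.1 0 0 0 0 0; 0 0.1 0 0 0 0 0; 0 0.1 0 0 0 0 0; 0 0.1 0 0 0 0 0; 0 0.1 0 0 0 0 0; 0 0.15 0 0 0 0 0; 0 0.15 0 0 0 0 0")

```text
time: 20.82
tool_pos: [0.4961, 0.037, 0.0337]
tool_rot: [3.142, -0.0, -0.137]
contact_force: [-1.3, 0.5, -0.7]
opening: 0.0004
grip_force: 0.8
```

Call:
apply_moves(motion="0 0.15 0 0 0 0 0; 0 0.2 0 0 0 0 0; 0 0.25 0 0 0 0 0; 0 0.3 0 0 0 0 0; 0 0.35 0 0 0 0 0; 0 0.4 0 0 0 0 0; 0 0.4 0 0 0 0 0; 0 0.4 0 0 0 0 0; 0 0.4 0 0 0 0 0; 0 0.4 0 0 0 0 0; 0 0.4 0 0 0 0 0; 0 0.4 0 0 0 0 0; 0 0.35 0 0 0 0 0; 0 0.3 0 0 0 0 0; 0 0.25 0 0 0 0 0; 0 0.2 0 0 0 0 0; 0 0.15 0 0 0 0 0; 0 0.1 0 0 0 0 0; 0 0.05 0 0 0 0 0")

```text
time: 23.2
tool_pos: [0.5499, 0.0295, 0.0337]
tool_rot: [3.141, -0.0, -0.137]
contact_force: [-1.7, 1.9, 0.1]
opening: 0.0004
grip_force: 0.8
```

```bash
python3 - <<'E'
from h import *
np.set_printoptions(precision=4,suppress=True)
s=robot.observe();T=wpose(s); print(s['time'],s['tool_pos'],s['contact_force'])
w=robot.read_camera('wrist');q=robot.read_camera('scene')
cv2.imwrite('pics/n3.png',np.hstack([cv2.resize(q['img'][170:310,180:320],(400,400),interpolation=2),cv2.resize(w['img'][60:285,167:392],(400,400),interpolation=2)])[...,::-1])
E
```

```text
23.2 [0.5499 0.0295 0.0337] [-1.6617  1.9159  0.0564]
```

View pics/n3.png

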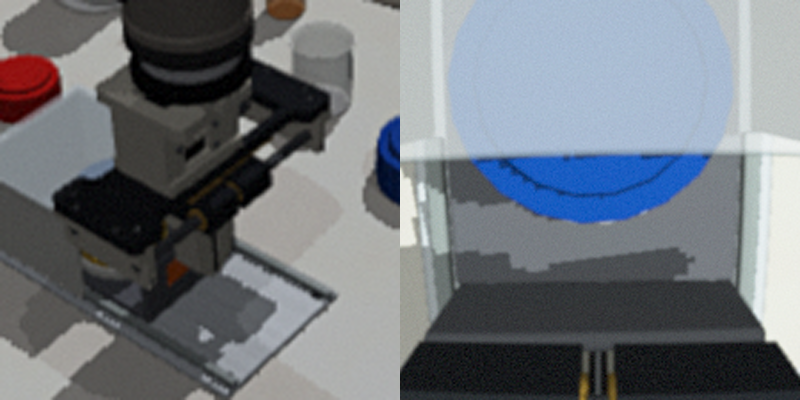

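The stack is going under the hood, centred and undisturbed. I'll keep pushing.

Call:
apply_moves(motion="0 0.1 0 0 0 0 0; 0 0.15 0 0 0 0 0; 0 0.2 0 0 0 0 0; 0 0.25 0 0 0 0 0; 0 0.3 0 0 0 0 0; 0 0.3 0 0 0 0 0; 0 0.3 0 0 0 0 0; 0 0.3 0 0 0 0 0; 0 0.3 0 0 0 0 0; 0 0.25 0 0 0 0 0; 0 0.2 0 0 0 0 0; 0 0.15 0 0 0 0 0; 0 0.1 0 0 0 0 0; 0 0.1 0 0 0 0 0; 0 0.1 0 0 0 0 0; 0 0.1 0 0 0 0 0; 0 0.1 0 0 0 0 0; 0 0.1 0 0 0 0 0")

```text
time: 25.55
tool_pos: [0.5832, 0.0249, 0.0336]
tool_rot: [3.141, 0.001, -0.137]
contact_force: [-4.8, 2.7, 3.4]
opening: 0.0002
grip_force: 2.4
```

Call:
apply_moves(motion="0 0.05 0 0 0 0 0; 0 0.05 0 0 0 0 0; 0 0.05 0 0 0 0 0; 0 0.05 0 0 0 0 0; 0 0 0 0 0 0 0")

```text
time: 26.18
tool_pos: [0.5832, 0.025, 0.0337]
tool_rot: [3.141, 0.005, -0.137]
contact_force: [-10.0, 2.9, 7.8]
opening: 0.0003
grip_force: 5.1
```

```bash
python3 - <<'E'
from h import *
np.set_printoptions(precision=4,suppress=True)
s=robot.observe();T=wpose(s); print(s['time'],s['tool_pos'],s['contact_force'])
w=robot.read_camera('wrist');q=robot.read_camera('scene')
cv2.imwrite('pics/n4.png',np.hstack([cv2.resize(q['img'][170:310,180:320],(400,400),interpolation=2),cv2.resize(w['img'][60:285,167:392],(400,400),interpolation=2)])[...,::-1])
E
```

```text
26.175 [0.5832 0.025  0.0337] [-9.9899  2.864   7.7698]
```

The tray stopped where home should be: its front plate is about 21 mm before the hood. I'll back off and check.

Call:
apply_moves(motion="0 -0.2 0 0 0 0 0; 0 -0.5 0 0 0 0 0; 0 -1 0 0 0 0 0; 0 -1.5 0 0 0 0 0; 0 -2 0 0 0 0 0; 0 -2 0 -1 0 0 0; 0 -2 0 -2 0 0 0; 0 -1 0 -3 0 0 0; 0 0 0 -3 0 0 0; 0 0 0 -3 0 0 0; 0 0 0 -2 0 0 0; 0 0 0 -1 0 0 0; 0 0 0 0 0 0 0; 0 0 0 0 0 0 0")

```text
time: 28.02
tool_pos: [0.484, 0.0386, 0.1828]
tool_rot: [3.141, 0.002, -0.137]
contact_force: [-0.3, -0.2, -0.1]
opening: 0.0005
grip_force: 0.0
```

```bash
python3 - <<'E'
from h import *
np.set_printoptions(precision=4,suppress=True)
s=robot.observe();T=wpose(s); print(s['time'],s['tool_pos'],s['contact_force'])
w=robot.read_camera('wrist');q=robot.read_camera('scene')
for r in robot.trace('cover',w):
    m=r['pixels'];ys,xs=np.nonzero(m); print(round(r['score'],2),xs.mean(),ys.mean(),m.sum())
    if abs(xs.mean()-277)<40: print(wfit(w,T,m,.040,(.66,.014)))
cv2.imwrite('pics/n5.png',np.hstack([cv2.resize(q['img'][170:310,180:320],(400,400),interpolation=2),cv2.resize(w['img'][0:225,167:392],(400,400),interpolation=2)])[...,::-1])
E
```

```text
28.025 [0.484  0.0386 0.1828] [-0.2568 -0.1525 -0.1084]
0.75 414.7768020490304 253.446030003659 2733
0.57 461.1293675364883 173.50641309155242 4522
```

View pics/n5.png

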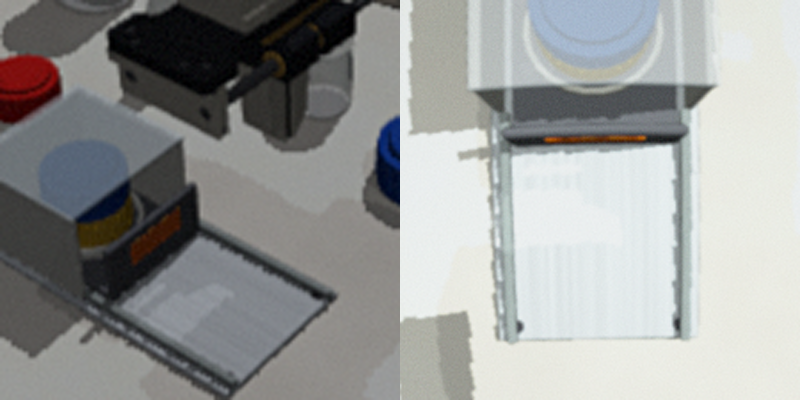

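The stack is upright under the hood. One numeric check that the tray is home, using the orange patch, roof edge and base edge.

```bash
python3 - <<'E'
from h import *
s=robot.observe();T=wpose(s);w=robot.read_camera('wrist')
hsv=cv2.cvtColor(w['img'],cv2.COLOR_RGB2HSV);m=(hsv[...,0]<18)&(hsv[...,1]>150);m[:60]=0;m[100:]=0;m[:,:220]=0;m[:,340:]=0
ys,xs=np.nonzero(m);k=225/400
pt=wonz(w,T,(xs.mean(),ys.mean()),.038);rf=wonz(w,T,(167+594*k,86*k),.082);bs=wonz(w,T,(167+600*k,338*k),.006)
u=np.array([.9906,-.1366,0]);print(m.sum(),pt,(rf-pt)@u,'want .021',(pt-bs)@u,'want .114')
E
```

```text
163 [0.596175   0.02437071 0.038     ] 0.043520478943240785 want .021 0.10911277910091252 want .114
```

```bash
python3 - <<'E'
from h import *
s=robot.observe();T=wpose(s);w=robot.read_camera('wrist');k=225/400
pt=np.array([.5962,.0244,.038]);u=np.array([.9906,-.1366,0])
for n,a,z in(('roof lower front',(194,86),.078),('roof upper front',(194,86),.082),('base',(200,338),.006)):
    X=wonz(w,T,(167+a[0]*k,a[1]*k),z);print(n,X,(X-pt)@u)
E
```

```text
roof lower front [0.61605375 0.02186823 0.078     ] 0.020012968141641743
roof upper front [0.61520909 0.0219675  0.082     ] 0.019162687040269202
base [0.48397121 0.03690534 0.006     ] -0.11288206856886719
```

```bash
python3 -c "
from cell import robot
print(robot.hand_in())"
```

```text
the job is handed in; nothing more can be done
None
```

The blue cover is nested on the yellow one, the tray is pushed home against its stop under the hood with both still stacked, the beaker stayed standing, and the job was handed in at about 28 s.

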